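Slide the covered pan under the fume hood

TASK

On the goldsmith's hotplate, slide the covered pan by its handle from the white ring sideways along the plate until it stands inside the orange ring under the clear fume hood, with the handle still sticking out towards the robot, then let go. Do not lift or tip the pan off the plate on the way, do not bump the hood with pan or gripper, and leave the other things on the bench where they are.

Things in the scene. Friction and masses are not known exactly. Their poses are not given: they have to be found in the camera images.
- pan: covered copper pan with a fixed steel lid: 110 mm across (lid 114 mm), 74 mm tall to the top of the black lid knob, 0.35-0.6 kg. Origin at the centre of its underside, z up; its straight dark wood handle points along its own -x, level, from 65 to 175 mm from the pan's axis, 20 mm wide, 15 mm high, centreline 40 mm above the underside
- pan_grip (a point): point on the handle's centreline, 130 mm from the pan's axis and 40 mm above its underside: a good place to grip from above, fingers closing across the handle; turns with the pan
- hotplate: grey hotplate, fixed, 240 (x) x 420 (y) mm, flat dark top 35 mm above the bench. Origin under its centre, on the bench; -x is its front, towards the robot. Two aluminium rails, 12 mm high, run along y with inner faces 75 mm before and behind the middle line: the pan slides between them. Ring marks lie on the middle line at y = +100 and -100 mm
- idle_mark: flat white ring mark on the hotplate, outer radius 72 mm, no height; origin at its centre, level with the plate's top. The pan starts on it, up to 14 mm off centre. It is at the left or the right end of the plate
- hood: fixed fume hood over the other ring. Origin on the bench straight below that ring's centre, axes parallel to the hotplate's. Clear flat canopy, aluminium frame, x -50 to +100, y -65 to +65 mm, from 127 to 137 mm above the bench; open at the front and both y sides. Behind: two posts at x +137 mm, and a grey duct from x +100 mm, down to 81 mm above the bench
- hood_spot (a point): centre of the flat orange ring mark (outer radius 72 mm, no height) on the plate's top under the hood: where the pan's axis must end
- jar: bystander: glass jar with green lid, 68 mm across, 70 mm tall, beside the hotplate; origin under its centre
- flask: bystander: amber bottle, 48 mm across, 110 mm tall, beside the hotplate; origin under its centre
- hammer: bystander: hammer 200 mm long lying on the bench in front of the hotplate, under 35 mm high, below the sweep of the pan handle
- brick: bystander: pale soldering brick 70 x 110 x 30 mm, in front to the left; origin under its centre
- dish: bystander: white bowl 90 mm across, 35 mm tall, in front to the right; origin under its centre
There are look-alikes about, which are no part of the job. Leave any green look-alike of the pan alone.

How it is judged:
At the end, for the whole second after the job is handed in: the pan's axis is within 15 mm of the centre of the orange ring (its foot inside the ring), flat on the plate (within 3 mm, tilt under 0.05 rad), its handle grip point more than 90 mm in front of the hood's centre, at rest and released (horizontal distance between pan and hood_spot below 0.015 m and z of pan in the frame of hood_spot between -0.003 and 0.003 m and angle between pan's own z axis and vertical below 0.05 rad and x of pan_grip in the frame of hood below -0.09 m and linear speed of pan below 0.01 m/s and contact force between pan and the fingers below 0.1 N); the robot touches nothing.
It fails at once if the pan is lifted more than 8 mm off the plate (z of pan in the frame of idle_mark above 0.008 m).
It fails at once if the pan is tipped more than 0.2 rad (angle between pan's own z axis and vertical above 0.2 rad).
It fails at once if the hood is bumped by pan or robot with more than 4 N (contact force between hood and pan above 4 N or contact force between hood and the fingers above 4 N or contact force between hood and the arm above 4 N).
It fails at once if a bystander is moved more than 30 mm (distance of any of jar, flask, hammer, brick, dish from where it was at the start of the episode above 0.03 m).
It also fails if it takes over 38 s, if anything falls off the work surface, if the arm or the gripper's body presses on something with over 40 N, if the wrist force passes 120 N, or if a joint passes its speed limit or range.

ROBOT

A 6-joint arm with a two-finger parallel gripper is mounted at the origin on the work surface. World frame = base frame: x ahead of the robot, y to its left, z up, the work surface at z = 0. Lengths are in m, angles in rad, forces in N, time in s.
With the tool pointing down it reaches from about 0.3 to 0.75 m from the base axis. Payload 8.5 kg.
Tool frame: the origin (TCP) lies on the centre line of the jaws, within the pads' length; the fingertips stand 11 mm ahead of it and the grasp point (between the pads) lies 8 mm behind it; z points along the fingers, y is the line along which they close (so a half turn about z gives the same grasp; the last joint's range is limited). The gripper opens to 85 mm and grips with 20 to 120 N. Pads are 22 mm wide; open, the fingers measure 114 mm over their backs; the gripper's body (76 mm by 85 mm) begins 54 mm behind the grasp point. The pads swing forward as they close: fully open they stand 13 mm farther back than shut.
Start: joints at [-1.32, 0.381, 1.297, -0, 1.464, -0.215], TCP at [0.247, -0.491, 0.242] pointing down, gripper open.
Joint ranges: [-3.11, 3.11], [-0.89, 2.33], [0.22, 2.48], [-1.42, 4.56], [0.17, 2.85], [-2.88, 2.88]. Speed limits (rad/s): [2.39, 2.39, 3.14, 3.14, 3.14, 3.14].

INTERFACE

Orientations are given as [roll, pitch, yaw] about the fixed x, y, z axes, in that order (R = Rz(yaw) Ry(pitch) Rx(roll)).
In Python, from workcell import robot gives the robot as it stands.
- The arm moves only by the shell command python3 -m pendant 'ROWS' [FORCE]. ROWS is JSON, a list of rows, each a list of 3 entries, a list of its own where there are three numbers: the finger opening in mm, from 0 to 85.4, then the shift along the tool's x, y, z in mm, then the turn, a rotation vector about the tool's x, y, z in rad. A call has 1 to 10 rows; each row is the pose to reach, as a shift and turn from the pose commanded when the call began, along the tool's axes at that moment; what a row does not reach only later rows make up. A row lasts 1/8 s, in which the tool goes at most 62.5 mm and 10.7 degrees, less where a joint would pass 70% of its speed; a pose out of reach is approached as far as the arm can. A call with a gripper value outside its range is refused whole. The fingers move at their own pace and stop on an object; FORCE is the grip in N (left out, the last holds). Time passes only in rows, so rows that repeat a pose let the fingers close. It gives the time, the measured TCP pose, the force, the opening and the grip force at its end, in the units of the state.
- robot.observe(): the state, without advancing time (a new reading comes with each control period).
- robot.capture(name): name is "side" or "top" or "wrist"; returns a dict with "image" (400x640x3 uint8, red, green, blue), "fx", "fy", "cx", "cy" (pixels), "T" (4x4, takes a point from camera to world coordinates); the wrist camera has in their place "tool_from_camera" (4x4, takes a point from camera to tool coordinates, whose origin is the TCP and whose axes are the flange's). Camera axes: x right, y up, looking along -z (the intrinsics and any distortion apply to the point x, -y, -z); pixel columns grow to the right and rows downward; lengths in m; the calibration is good to about 2 mm. A picture is of the moment at which its call begins: read the wrist's pose just before it. There is no depth.
- robot.close_job(): hands the job in; it is judged then, once.
Trained networks look in a picture, given as the dict that the camera call returned (one of the last four; its "shot" number tells which), for a name from the list of things; names that differ only in an ending like _2 or _b are one class to them, and where a whole thing is asked for, a point or a joint stands for the part that bears it (a point fixed in the world has none). Each returns a list of dicts, best first, with "score" (0 to 1); they miss things now and then, are a little off and sometimes report something else, mostly with a low value. They report only what shows in the picture. A call takes as long as a camera call. They do not tell look-alikes from the thing itself.
- robot.boxes_of(picture, label): "location" ([column, row] in pixels, amid what is visible of it).
- robot.landmark_of(picture, label): "location" ([column, row] in pixels: a listed point, or the origin of a listed thing).
The state is a dict: "clock": time; "joint_positions": joint angles; "qvel": joint speeds; "effort": joint torques, N m; "eef_pos": TCP position; "eef_rot": TCP orientation; "ft_force": force on the tool from outside, world axes, zero at the start; "wrist_torque": the same for the moment, N m; "gripper_width": opening from 0.0 (shut) to 1.0 (fully open); "grip_force": force on a finger pad.
Only numpy, scipy, OpenCV 4.12 (cv2) and the standard library are available. Lean on these libraries where they do the work, as an engineer would, in place of code of your own. Each camera call takes 0.05 s, during which the arm holds its last target. There are 200 camera calls.

## Working session

There is one attempt and no reset: what is moved stays moved. The work goes in short steps, Python scripts to look and compute and a shell command to move; the robot and the scene stay as the last step left them, time stands still between calls to the robot, and variables do not carry over. Pictures are saved under pics/ and viewed, at most 10 in all, crops included, and the job is handed in when it is done.

```bash
mkdir -p pics
cat > h.py <<'E'
import numpy as np, cv2, json
from workcell import robot
from scipy.spatial.transform import Rotation as R
def save(p,n): cv2.imwrite('pics/'+n+'.png',cv2.cvtColor(np.asarray(p['image']),cv2.COLOR_RGB2BGR))
def T(p,st=None):
    if 'T' in p: return np.array(p['T'])
    M=np.eye(4);M[:3,:3]=R.from_euler('xyz',st['eef_rot']).as_matrix();M[:3,3]=st['eef_pos']
    return M@np.array(p['tool_from_camera'])
def ray(p,px,z,st=None):
    M=T(p,st);d=np.array([(px[0]-p['cx'])/p['fx'],-(px[1]-p['cy'])/p['fy'],-1.])
    d=M[:3,:3]@d;o=M[:3,3];return o+d*(z-o[2])/d[2]
E
python3 - <<'E'
from h import *
print(robot.observe())
H=dict(pan=.035,pan_grip=.075,hotplate=0,idle_mark=.035,hood=0,hood_spot=.035,jar=0,flask=0,hammer=0,brick=0,dish=0)
for c in('top','side'):
    p=robot.capture(c);save(p,c+'0');print(c,{k:v for k,v in p.items() if k!='image'})
    for l,z in H.items():
        print(l,[(round(d['score'],2),np.round(d['location']).tolist(),ray(p,d['location'],z).round(3).tolist()) for d in robot.landmark_of(p,l)[:3]])
E
```

```text
{'clock': 0.0, 'joint_positions': array([-1.32028426e+00,  3.81203032e-01,  1.29828355e+00,  3.91601210e-06,
        1.46359305e+00, -2.15313842e-01]), 'qvel': array([-0.00055517, -0.00093872, -0.00056215,  0.00032224, -0.00109262,
       -0.0011231 ]), 'effort': array([-2.18542693e-03, -4.48459983e+01, -2.31273329e+01, -2.85014203e-04,
        4.80437069e-03,  2.18078526e-06]), 'eef_pos': array([ 0.24695846, -0.49112064,  0.2417003 ]), 'eef_rot': array([-3.14014084e+00, -3.21502648e-04,  4.65825250e-01]), 'ft_force': array([-0.99087424, -0.2784296 , -0.26695174]), 'wrist_torque': array([ 0.03310568,  0.00022483, -0.06657925]), 'grip_force': 0.0, 'gripper_width': 1.0006589075297678}
top {'fx': 423.9051255041243, 'fy': 423.9051255041243, 'cx': 320.44454478571197, 'cy': 205.52082541226778, 'T': array([[ 0.02033766,  0.99488976, -0.09889769,  0.33474809],
       [-0.99966257,  0.02183405,  0.01407186, -0.04658315],
       [ 0.01615929,  0.09857813,  0.9949981 ,  1.33127855],
       [ 0.        ,  0.        ,  0.        ,  1.        ]]), 'shot': 1}
pan [(0.7, [446.0, 129.0], [0.713, -0.4
[... 1281 characters left out ...]
629, -0.034, 0.035])]
pan_grip [(0.97, [318.0, 170.0], [0.334, -0.253, 0.075]), (0.89, [330.0, 215.0], [0.496, -0.004, 0.075]), (0.88, [414.0, 238.0], [0.385, 0.25, 0.075])]
hotplate []
idle_mark []
hood [(0.89, [324.0, 277.0], [0.647, 0.144, 0.0])]
hood_spot [(0.71, [322.0, 269.0], [0.656, 0.145, 0.035])]
jar [(0.63, [367.0, 308.0], [0.639, 0.31, 0.0])]
flask [(0.73, [273.0, 214.0], [0.571, -0.216, 0.0]), (0.63, [353.0, 233.0], [0.436, 0.045, 0.0])]
hammer [(0.79, [353.0, 236.0], [0.446, 0.057, 0.0]), (0.54, [368.0, 307.0], [0.634, 0.309, 0.0]), (0.23, [320.0, 270.0], [0.635, 0.112, 0.0])]
brick [(0.84, [404.0, 292.0], [0.515, 0.335, 0.0])]
dish [(0.7, [300.0, 206.0], [0.471, -0.192, 0.0])]
```

View pics/top0.png

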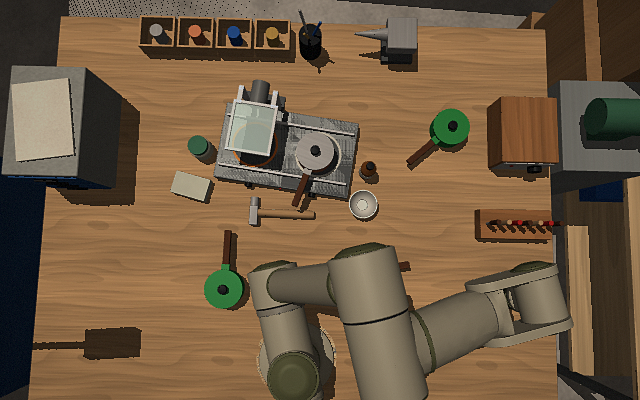

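View pics/side0.png

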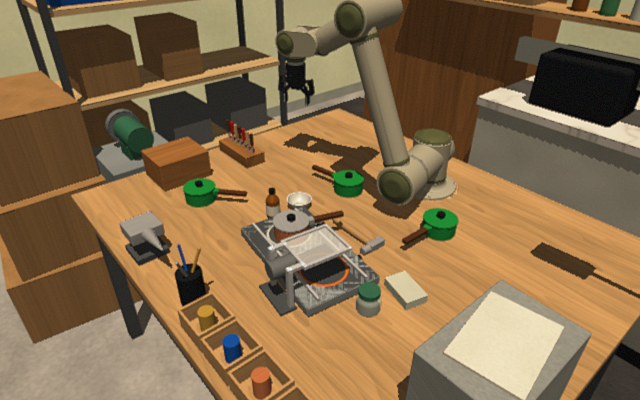

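The steel-lidded copper pan is at top (316,153) and side (291,225). The look-alikes are green pans at top (446,129), (224,288) and one under the arm near (395,267), seen at side (346,183). I choose the steel and copper pan on the plate, handle end at top (300,200), and check it in one crop.

```bash
cat >> h.py <<'E'
def rel(target,yaw,st=None):
    "shift mm in tool axes and turn about tool axes to reach world TCP target, tool down with given yaw"
    st=st or robot.observe();A=R.from_euler('xyz',st['eef_rot']);B=R.from_euler('xyz',[np.pi,0,yaw])
    return (1000*A.inv().apply(np.array(target)-st['eef_pos'])).round(1),(A.inv()*B).as_rotvec().round(3)
E
python3 - <<'E'
from h import *
im=cv2.imread('pics/top0.png')[80:230,200:400];cv2.imwrite('pics/crop0.png',cv2.resize(im,None,fx=4,fy=4,interpolation=cv2.INTER_CUBIC))
print(rel([0.45,-0.01,0.24],-0.2))
E
```

```text
(array([ 397.6, -338.9,    2.3]), array([-0.   ,  0.   ,  0.666]))
```

View pics/crop0.png

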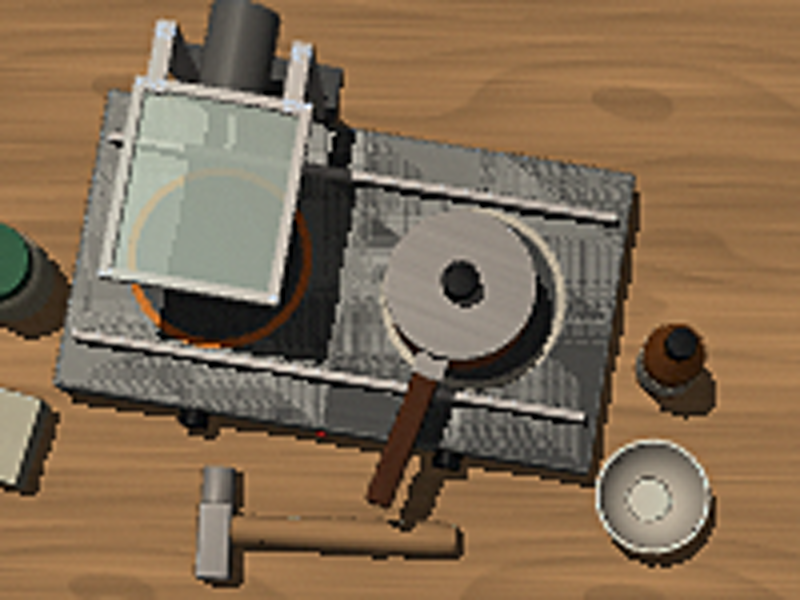

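The crop confirms it: a steel lid with black knob at crop (462,282) = full (315,150), copper rim, and wood handle running to (296,204). The white ring is under it, and the orange ring is under the hood at about (255,145). Moving above the handle.

```bash
python3 -m pendant '[[85,[50,-42,0],[0,0,0.1]],[85,[100,-85,0],[0,0,0.2]],[85,[145,-124,0],[0,0,0.3]],[85,[190,-162,0],[0,0,0.4]],[85,[235,-200,0],[0,0,0.5]],[85,[280,-239,0],[0,0,0.6]],[85,[325,-277,0],[0,0,0.666]],[85,[365,-311,0],[0,0,0.666]],[85,[398,-339,0],[0,0,0.666]],[85,[398,-339,0],[0,0,0.666]]]' 60
python3 - <<'E'
from h import *
st=robot.observe();print(st['clock'],st['eef_pos'],st['eef_rot'])
p=robot.capture('wrist');save(p,'w1')
H=dict(pan=.035,pan_grip=.075,idle_mark=.035,hood_spot=.035,hood=0)
for l,z in H.items():
    print(l,[(round(d['score'],2),np.round(d['location']).tolist(),ray(p,d['location'],z,st).round(3).tolist()) for d in robot.landmark_of(p,l)[:3]])
c=robot.capture('top');save(c,'t1')
k=[(315.5,150.5)];print('knob',ray(c,k[0],.109),'hood',ray(c,(255.3,144.5),.035))
print('handle end',ray(c,(295.7,205),.08))
a,b=[ray(c,(200+x/4,80+y/4),.047) for x,y in((75,338),(583,417))];print('rail',a,b,'yaw',np.arctan2(*(a-b)[:2])*-1)
E
```

```text
clock: 2.45
eef_pos: [0.4508, -0.0077, 0.2423]
eef_rot: [-3.141, -0.0, -0.196]
ft_force: [0.3, -0.6, 0.8]
gripper_width: 0.994
grip_force: 0.0
2.45 [ 0.45080334 -0.00765315  0.2423316 ] [-3.14134052e+00 -1.88165586e-04 -1.96034557e-01]
pan [(0.67, [471.0, 288.0], [0.281, -0.15, 0.035])]
pan_grip [(0.86, [598.0, 267.0], [0.308, -0.261, 0.075]), (0.8, [303.0, 128.0], [0.5, 0.001, 0.075]), (0.55, [150.0, 299.0], [0.361, 0.193, 0.075])]
idle_mark []
hood_spot []
hood []
knob [ 0.61816426 -0.04605758  0.109     ] hood [0.6498046  0.14153443 0.035     ]
handle end [0.45906028 0.00909133 0.08      ]
rail [0.58177181 0.24920619 0.047     ] [ 0.52955902 -0.14091824  0.047     ] yaw -0.13304561994227806
```

View pics/w1.png

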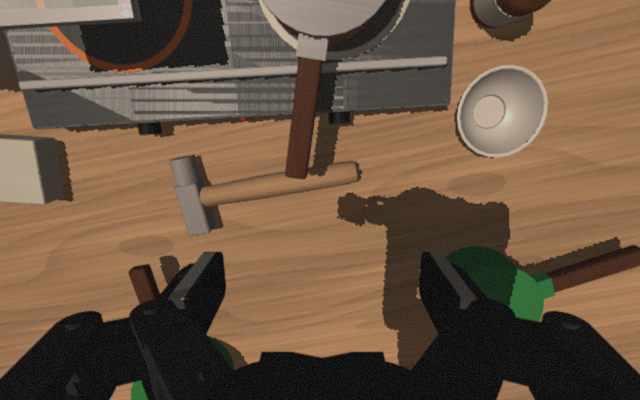

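The wrist view shows the handle from (311,58) to (297,175), wood over the hammer, and the grip point at (303,128) → (0.500, 0.001). The handle yaw comes out near -0.33. Computing the descent and the slide target.

Run:
```python
from h import *
st=robot.observe();p=robot.capture('wrist')
a,b=[ray(p,q,.0825,st) for q in((311,65),(297,170))];print(a,b,np.arctan2(*(a-b)[1::-1]))
for q in((303,128),(297,176)):print(ray(p,q,.0825,st))
print(rel([.5,.001,.067],-.33),rel([.5,.001,.15],-.33))
```

```text
[ 0.54801886 -0.02075782  0.0825    ] [0.46448942 0.01001883 0.0825    ] -0.35301829116364286
[ 0.49958903 -0.00327872  0.0825    ]
[0.45911065 0.01124016 0.0825    ]
(array([ 46.5, -21.2, 175.4]), array([ 0.   , -0.   ,  0.128])) (array([ 46.5, -21.2,  92.4]), array([ 0.   , -0.   ,  0.128]))
```

```bash
python3 -m pendant '[[65,[24,-9,40],[0,0,0.08]],[65,[48,-17,80],[0,0,0.15]],[65,[48,-17,120],[0,0,0.15]],[65,[48,-17,150],[0,0,0.15]],[65,[48,-17,175],[0,0,0.15]],[65,[48,-17,175],[0,0,0.15]]]' 60
python3 - <<'E'
from h import *
p=robot.capture('wrist');save(p,'w2')
E
```

```text
clock: 3.6
eef_pos: [0.5, -0.0029, 0.0662]
eef_rot: [3.141, 0.003, -0.351]
ft_force: [-0.8, 0.3, 0.8]
gripper_width: 0.761
grip_force: 0.0
```

View pics/w2.png

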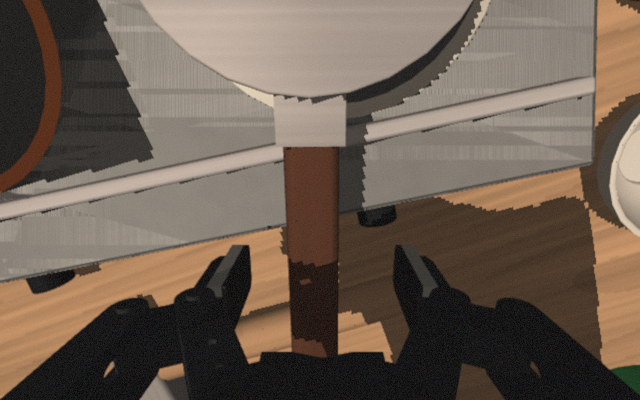

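The handle at columns 287–338 runs straight up the image, between the fingertips at (245,250) and (400,250), close to centred. Closing.

```bash
python3 -m pendant '[[15,[0,0,0],[0,0,0]],[15,[0,0,0],[0,0,0]],[15,[0,0,0],[0,0,0]],[15,[0,0,0],[0,0,0]],[15,[0,0,0],[0,0,0]],[15,[0,0,0],[0,0,0]]]' 60
python3 - <<'E'
from h import *
st=robot.observe();x=st['eef_pos'];y=st['eef_rot'][2]
p=robot.capture('top')
print([(round(d['score'],2),np.round(d['location']),ray(p,d['location'],.035).round(3)) for l in('pan','hood_spot') for d in robot.landmark_of(p,l)[:4]])
print('pan',x[:2]+.13*np.array([np.cos(y),np.sin(y)]))
for f in(.33,.67,1):
    yy=y+(-.133-y)*f;P=np.array([.625,-.045])*0+(x[:2]+.13*np.array([np.cos(y),np.sin(y)]));P=P+(np.array([.648,.142])-P)*f
    t=P-.13*np.array([np.cos(yy),np.sin(yy)]);print(f,rel([*t,x[2]],yy))
E
```

```text
clock: 4.4
eef_pos: [0.501, -0.0025, 0.0678]
eef_rot: [-3.141, -0.001, -0.35]
ft_force: [-0.8, 2.5, 6.0]
gripper_width: 0.219
grip_force: 58.7
[(0.9, array([314., 154.]), array([ 0.624, -0.043,  0.035])), (0.83, array([448., 132.]), array([ 0.704, -0.461,  0.035])), (0.7, array([351., 272.]), array([ 0.264, -0.162,  0.035])), (0.83, array([255., 144.]), array([0.65 , 0.142, 0.035]))]
pan [ 0.62314894 -0.04702252]
0.33 (array([-13.4, -52.1,   0. ]), array([-0.   , -0.001, -0.072]))
0.67 (array([ -26.4, -105.8,    0. ]), array([-0.   , -0.001, -0.145]))
1 (array([ -38.4, -158.1,    0. ]), array([-0.   , -0.001, -0.217]))
```

```bash
python3 -m pendant '[[15,[-2,-8,0],[0,0,-0.011]],[15,[-5,-20,0],[0,0,-0.027]],[15,[-8,-32,0],[0,0,-0.044]],[15,[-11,-44,0],[0,0,-0.06]],[15,[-14,-56,0],[0,0,-0.077]],[15,[-17,-68,0],[0,0,-0.093]],[15,[-20,-80,0],[0,0,-0.11]],[15,[-20,-80,0],[0,0,-0.11]]]' 60
python3 - <<'E'
from h import *
st=robot.observe();x=st['eef_pos'];y=st['eef_rot'][2]
p=robot.capture('side');save(p,'s2')
P=x[:2]+.13*np.array([np.cos(y),np.sin(y)]);print('pan',P)
t=np.array([.649,.142])-.13*np.array([np.cos(-.133),np.sin(-.133)]);print(rel([*t,x[2]],-.133))
E
```

```text
clock: 5.55
eef_pos: [0.51, 0.0797, 0.0677]
eef_rot: [-3.141, -0.002, -0.24]
ft_force: [1.5, 0.7, 5.1]
gripper_width: 0.22
grip_force: 58.9
pan [0.63630336 0.0488209 ]
(array([ -9. , -79.8,   0. ]), array([-0.001, -0.002, -0.107]))
```

View pics/s2.png

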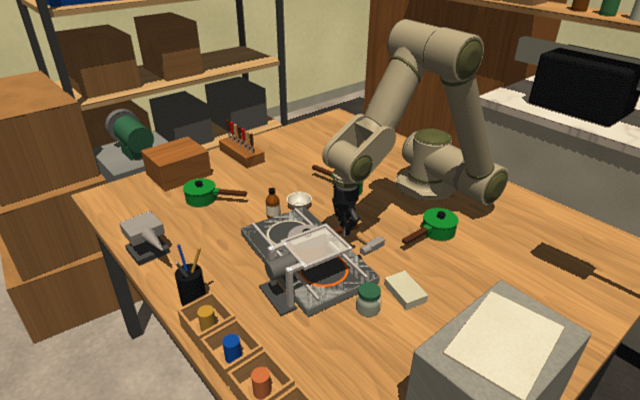

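The pan is halfway, entering under the canopy near (313,245). The white ring at (293,233) is nearly bare, and the gripper at (347,215) stays in front of the hood. Forces are low, so I continue.

```bash
python3 -m pendant '[[15,[-1,-9,0],[0,0,-0.012]],[15,[-2,-21,0],[0,0,-0.028]],[15,[-4,-33,0],[0,0,-0.044]],[15,[-5,-45,0],[0,0,-0.06]],[15,[-7,-57,0],[0,0,-0.076]],[15,[-8,-69,0],[0,0,-0.092]],[15,[-9,-80,0],[0,0,-0.107]],[15,[-9,-80,0],[0,0,-0.107]],[15,[-9,-80,0],[0,0,-0.107]]]' 60
python3 - <<'E'
from h import *
st=robot.observe();x=st['eef_pos'];y=st['eef_rot'][2]
P=x[:2]+.13*np.array([np.cos(y),np.sin(y)]);print('pan',P)
ims=[]
for c in('top','side','wrist'):
    p=robot.capture(c);im=cv2.cvtColor(np.asarray(p['image']),cv2.COLOR_RGB2BGR)
    print(c,[(l,round(d['score'],2),np.round(d['location']),ray(p,d['location'],.035,st).round(3)) for l in('pan','hood_spot') for d in robot.landmark_of(p,l)[:4]])
    if c!='wrist':
        u,v=(205,95) if c=='top' else (255,205)
        ims.append(cv2.resize(im[v:v+100,u:u+133],(399,300),interpolation=cv2.INTER_CUBIC))
    else: ims.append(cv2.resize(im,(480,300)))
cv2.imwrite('pics/f.png',np.vstack([np.hstack(ims[:2]),np.hstack([ims[2],np.zeros((300,318,3),np.uint8)])]))
E
```

```text
clock: 6.72
eef_pos: [0.5201, 0.1592, 0.0676]
eef_rot: [-3.141, -0.001, -0.134]
ft_force: [0.8, 0.9, 5.0]
gripper_width: 0.221
grip_force: 59.2
pan [0.648989   0.14185173]
top [('pan', 0.91, array([355., 270.]), array([ 0.27 , -0.174,  0.035])), ('pan', 0.57, array([445., 127.]), array([ 0.719, -0.451,  0.035])), ('pan', 0.56, array([253., 146.]), array([0.646, 0.147, 0.035])), ('pan', 0.39, array([287., 152.]), array([0.629, 0.042, 0.035])), ('hood_spot', 0.59, array([256., 146.]), array([0.644, 0.139, 0.035])), ('hood_spot', 0.32, array([258., 149.]), array([0.636, 0.134, 0.035]))]
side [('pan', 0.88, array([201., 200.]), array([ 0.746, -0.403,  0.035])), ('pan', 0.88, array([435., 231.]), array([0.262, 0.239, 0.035])), ('pan', 0.73, array([326., 268.]), array([0.644, 0.147, 0.035])), ('pan', 0.69, array([348., 187.]), array([ 0.29 , -0.137,  0.035])), ('hood_spot', 0.97, array([319., 271.]), array([0.667, 0.143, 0.035]))]
wrist []
```

View pics/f.png

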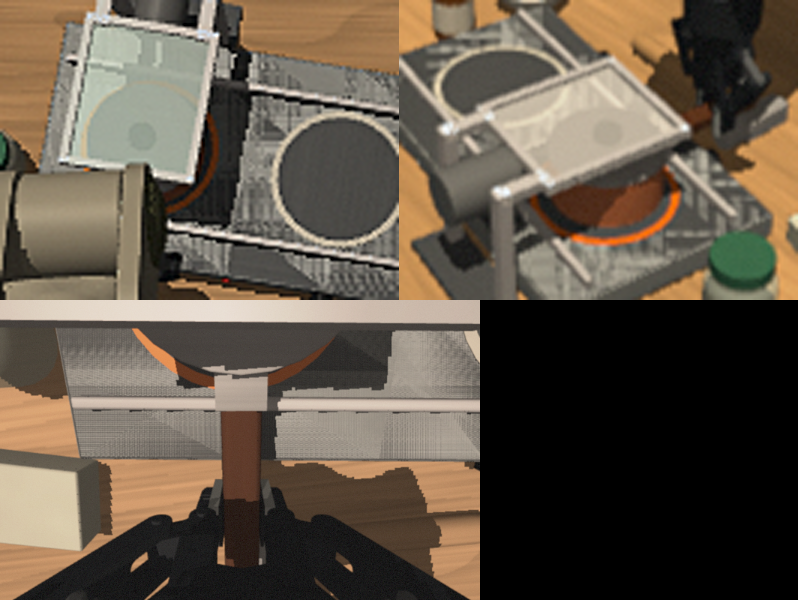

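The pan stands over the orange ring in both views. I'll overlay the predicted ring (r 72) and foot (r 55) on the side and wrist images to check the centring before release.

```bash
cat >> h.py <<'E'
def proj(p,X,st):
    M=np.linalg.inv(T(p,st));q=(M[:3,:3]@np.asarray(X).T).T+M[:3,3]
    return np.c_[p['cx']+p['fx']*q[:,0]/-q[:,2],p['cy']-p['fy']*q[:,1]/-q[:,2]]
E
python3 - <<'E'
from h import *
st=robot.observe();a=np.linspace(0,2*np.pi,181)
def circ(c,r,z):return np.c_[c[0]+r*np.cos(a),c[1]+r*np.sin(a),0*a+z]
S=(.649,.142);ims=[]
for c,(u,v,s) in dict(side=(265,225,6),top=(290,125,6)).items():
    p=robot.capture(c);im=cv2.cvtColor(np.asarray(p['image']),cv2.COLOR_RGB2BGR)
    if c=='top': # fit bare white ring
        pass
    k=cv2.resize(im[v:v+65,u:u+130 if c=='side' else u+66],None,fx=s,fy=s,interpolation=cv2.INTER_CUBIC)
    W=(S[0]-.0265,S[1]-.198)
    for cc,r,col in((S,.072,(255,255,0)),(S,.055,(0,255,0)),(W,.072,(255,0,255))):
        q=((proj(p,circ(cc,r,.035),st)-[u,v]+.5)*s).astype(np.int32);cv2.polylines(k,[q],True,col,1)
    ims.append(k)
k=np.vstack([ims[0],np.hstack([ims[1],np.zeros((390,ims[0].shape[1]-ims[1].shape[1],3),np.uint8)])])
cv2.imwrite('pics/ov.png',cv2.resize(k,(600,600)))
E
```

```text
(no output)
```

View pics/ov.png

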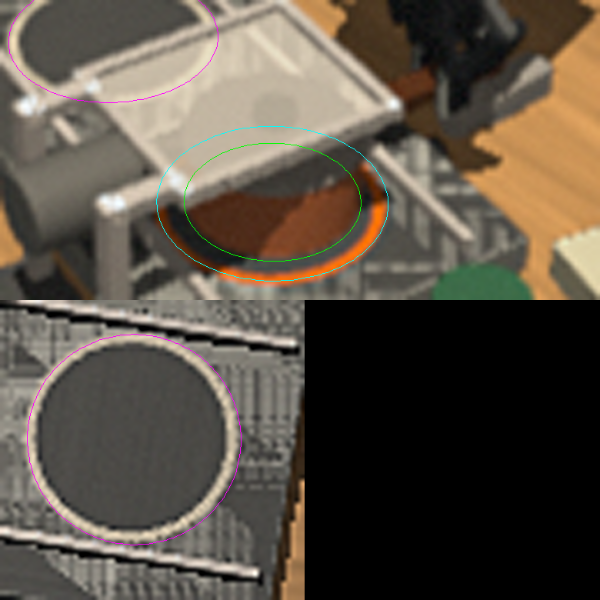

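The overlay fits: the predicted orange ring, white ring and pan foot all match the picture to about 3 mm. Releasing and retreating up and back.

```bash
python3 -m pendant '[[50,[0,0,0],[0,0,0]],[50,[0,0,0],[0,0,0]],[50,[0,0,0],[0,0,0]],[50,[0,0,0],[0,0,0]],[50,[0,0,-10],[0,0,0]],[50,[-5,0,-30],[0,0,0]],[50,[-25,0,-60],[0,0,0]],[50,[-50,0,-100],[0,0,0]],[50,[-80,0,-130],[0,0,0]],[50,[-80,0,-130],[0,0,0]]]'
python3 - <<'E'
from h import *
st=robot.observe();p=robot.capture('wrist')
a=cv2.cvtColor(np.asarray(p['image']),cv2.COLOR_RGB2BGR)
p=robot.capture('side');b=cv2.cvtColor(np.asarray(p['image']),cv2.COLOR_RGB2BGR)
cv2.imwrite('pics/end.png',np.hstack([cv2.resize(a,(400,250)),cv2.resize(b[150:350,200:520],(400,250))]))
print([(l,round(d['score'],2),ray(p,d['location'],z,st).round(3)) for l,z in(('pan',.035),('pan_grip',.075)) for d in robot.landmark_of(p,l)])
E
```

```text
clock: 8.52
eef_pos: [0.4399, 0.1703, 0.2]
eef_rot: [-3.14, -0.005, -0.132]
ft_force: [0.4, -0.3, -0.5]
gripper_width: 0.586
grip_force: 0.0
[('pan', 0.89, array([ 0.259, -0.161,  0.035])), ('pan', 0.78, array([0.256, 0.245, 0.035])), ('pan', 0.66, array([0.644, 0.149, 0.035])), ('pan', 0.6, array([ 0.75 , -0.389,  0.035])), ('pan_grip', 0.92, array([0.52 , 0.152, 0.075])), ('pan_grip', 0.7, array([ 0.659, -0.317,  0.075])), ('pan_grip', 0.7, array([0.395, 0.25 , 0.075])), ('pan_grip', 0.67, array([ 0.336, -0.248,  0.075]))]
```

View pics/end.png

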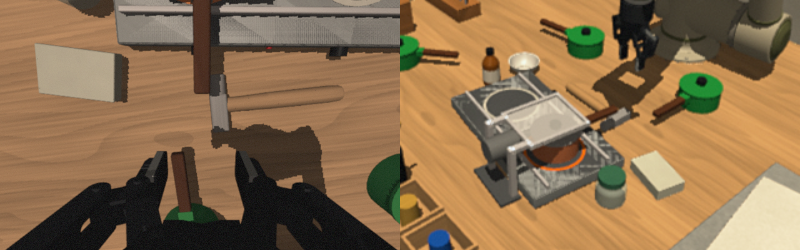

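The pan stands in the orange ring (550,155 in the right half) with its handle to the front at (200,50) in the left half. The gripper is clear and the bystanders are in place.

```bash
python3 -c "
from workcell import robot
print(robot.close_job())"
```

```text
the job is handed in; nothing more can be done
None
```

The pan was slid into the orange ring under the hood (centred to about 3 mm by the camera overlay), handle towards the robot, then released, and the job was handed in at about 8.5 s; no verdict came back.

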